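Bayonet cap on the fume-filter pot, held at the half-way bleed position

ROBOT

A 7-joint arm with a two-finger parallel gripper is mounted at the origin on the work surface; the furniture and walls round the work are solid. World frame = base frame: x ahead of the robot, y to its left, z up, the work surface at z = 0. Lengths are in m, angles in rad, forces in N, time in s.
With the tool pointing down it reaches from about 0.425 to 0.975 m from the base axis. Payload 16.7 kg.
Tool frame: the origin (TCP) lies between the finger pads; the fingertips stand finger_overhang ahead of it and the grasp point (between the pads) lies 11 mm behind it (finger_overhang is the distance from the TCP to the fingertips, in m); z points along the fingers, y is the line along which they close (so a half turn about z gives the same grasp; the last joint's range is limited). The gripper opens to 85 mm and grips with 20 to 120 N. Pads are 22 mm wide; open, the fingers measure 114 mm over their backs; the gripper's body (76 mm by 85 mm) begins 54 mm behind the grasp point. The pads swing forward as they close: fully open they stand 13 mm farther back than shut.
Start: joints at [1.069, 0.426, 0.074, 1.606, -0.034, 1.111, -0.067], TCP at [0.233, -0.633, 0.239] pointing down, gripper open.
Joint ranges: [-2.85, 2.85], [-0.5, 2.14], [-1.23, 1.37], [0.21, 2.46], [-1.02, 4.16], [0.16, 2.05], [-2.73, 2.73]. Speed limits (rad/s): [1.89, 1.89, 2.39, 2.39, 3.01, 3.01, 3.01].

INTERFACE

Orientations are given as [roll, pitch, yaw] about the fixed x, y, z axes, in that order (R = Rz(yaw) Ry(pitch) Rx(roll)).
In Python, from station import * gives the robot as it stands.
- The arm moves only by the tool carry_out, never from a script. Its argument "deltas" is text: rows parted by semicolons, each of 7 numbers parted by spaces: the shift along the tool's x, y, z in units of 0.4 m (1.0 is 0.4 m), then the turn, a rotation vector about the tool's x, y, z in units of 360 degrees (1.0 is 360 degrees), then the finger opening in mm, from 0 to 85.4. A call has 1 to 5 rows; each row is the pose to reach, as a shift and turn from the pose commanded when the call began, along the tool's axes at that moment, turning the shorter way round; what a row does not reach only later rows make up. A row lasts 1/10 s, in which the tool goes at most 50 mm and 8.59 degrees, less where a joint would pass 70% of its speed; a pose out of reach is approached as far as the arm can. A call with a number of a shift or a turn outside -1 to 1 is refused whole. A call with a gripper value outside its range is refused whole. The fingers move at their own pace and stop on an object; "squeeze" is the grip in N (left out, the last holds). Time passes only in rows, so rows that repeat a pose let the fingers close. It gives the time, the measured TCP pose, the force, the opening and the grip force at its end, in the units of the state.
- read_state(): the state, without advancing time (a new reading comes with each control period).
- capture(name): name is "side" or "top"; returns a dict with "pixels" (384x512x3 uint8, red, green, blue), "camera_matrix" (3x3 intrinsics, pixels), "distortion" ([k1, k2, p1, p2, k3] as OpenCV has them; the pictures are not rectified), "cam_to_world" (4x4, takes a point from camera to world coordinates). Camera axes: x right, y up, looking along -z (the intrinsics and any distortion apply to the point x, -y, -z); pixel columns grow to the right and rows downward; lengths in m; the calibration is good to about 2 mm. A picture is of the moment at which its call begins. There is no depth.
- close_job(): hands the job in; it is judged then, once.
The state is a dict: "clock": time; "q": joint angles; "qd": joint speeds; "tau": joint torques, N m; "eef_pos": TCP position; "eef_rot": TCP orientation; "ft_force": force on the tool from outside, world axes, zero at the start; "moment": the same for the moment, N m; "width": finger opening in m; "finger_force": force on a finger pad.
Only numpy, scipy, OpenCV 4.12 (cv2) and the standard library are available. Lean on these libraries where they do the work, as an engineer would, in place of code of your own. Each camera call takes 0.05 s, during which the arm holds its last target. There are 200 camera calls.

TASK

Fit the loose bayonet cap with the orange grip bar onto the aluminium filter pot: lower it gently, lugs through the two slots, until it sits fully down, then twist it clockwise (seen from above) against the return spring to the half-way position, where the bar points at the two yellow marks. Do not twist on into the lock pawls, and leave the mug, tape, memory stick and spacer block alone. Finish still gripping the cap there: the spring would turn it back if you let go.

Things in the scene. Friction and masses are not known exactly. Their poses are not given: they have to be found in the camera images.
- cap: loose bayonet cap, ~0.12 kg, upright on the desk, z up. Origin: centre of the underside of its grey plug (45 mm diameter, 24 mm long, 5 mm chamfer at the foot). Above: black flange, 70 mm diameter, z = 24 to 32 mm, then the orange grip bar. Two steel lugs on +x and -x of the plug, right under the bar ends: out to radius 31 mm, 9 mm wide, z = 9 to 15 mm. A half turn gives the same cap
- cap_grip (a point): middle of the cap's grip bar, 45 mm above the cap's origin. The bar runs along the cap's x axis: 60 mm long, 14 mm wide (grip it across y), z = 32 to 58 mm above the cap's origin, with a white line on top at each end. Obstacles left of the work: a black laser marker (y = 0.21 to 0.43 m, x up to 0.37 m, 0.48 m high) and its conduits (y = 0.34 to 0.53 m, x up to 0.85 m, 0.36 m high)
- pot: aluminium filter pot, blue band, fixed, z up. Origin: centre of its underside; outer diameter 88 mm (foot 110 mm, 6 mm high), rim 70 mm high, black hose spigot along +x (to radius 60 mm, z = 34 to 56 mm). With the cap's x along the pot's x, either way round within about 6 deg, the cap drops in; fully down (flange on the lip) its origin is 46 mm above the pot's, where it stops hard
- mouth (a point): centre of the pot's rim, 70 mm above the desk; axes as the pot. Round it a dark steel lip, 6 mm thick, bore 50 mm, with two slots on +x and -x (15 mm wide at the bore, out to radius 36 mm; a white dot at each). Turned clockwise from above (negative yaw) the lugs run under the lip with 3 mm of play in height; from 12 deg on a spring pushes back with 0.1 to 0.15 N m
- filter_top (a point): top of the white sprung filter cartridge in the pot, 50 mm above the pot's origin at rest: the cap's plug presses it down the last 4 mm, 1 N at first, 6 N at fully down, and it lifts the cap against the lip if let go. Within 2 mm of fully down the lugs are clear below the lip and the cap can be turned
- half_mark (a point): one of the two yellow marks on the rim's top, 40.5 mm from the pot's axis (the other lies across the rim). Its x axis points outward, 45 deg clockwise of the pot's x, z up: at half-way the cap's x axis lies along it, either way round
- lock_pawl (a joint): one of the two sprung lock pawls (small brass buttons in the pot's side below the rim, 78 deg clockwise of the slots): 0 at rest, grows to about 0.002 m as a lug pushes it outward; it must stay at rest. The lugs meet the pawls when the cap has turned about 62 deg from the slots and would lock at about 90 deg (red dots)
- lock_pawl2 (a joint): the second lock pawl, across the pot from the first; same values
- mug: white patterned mug, 82 x 114 x 91 mm with its handle; bystander, origin under its middle
- tape_electrical: roll of black tape lying flat, 53 mm across, 19 mm high; bystander, origin under its middle
- usb_stick: small black memory stick, 17 x 48 x 8 mm; bystander, origin under its middle
- spacer_block: bare aluminium block with a hole, 25 x 40 x 40 mm; bystander, origin under its middle

How it is judged:
By the outcome, as a careful person would: the job done as asked, in the order asked, and still so for the second after the job is handed in, while the arm keeps its last pose, push and grip.
It also fails if it takes over 54 s, if anything falls off the work surface, if the arm or the gripper's body presses on something with over 40 N, if the wrist force passes 120 N, or if a joint passes its speed limit or range.

## Working session

There is one attempt and no reset: what is moved stays moved. The work goes in short steps, Python scripts to look and compute and a tool call to move; the robot and the scene stay as the last step left them, time stands still between calls to the robot, and variables do not carry over. Pictures are saved under pics/ and viewed, at most 10 in all, crops included, and the job is handed in when it is done.

Besides the shell and the picture viewer there is one more tool, called as name(argument=value, ...) on one line, values as JSON. carry_out: Moves the arm, as the interface text tells. Its arguments: {"type":"object","properties":{"deltas":{"type":"string"},"squeeze":{"type":"number"}},"required":["deltas"]}

```bash
ls; mkdir -p pics; python3 - <<'E'
from station import *
import cv2
s=read_state(); print({k:s[k] for k in s if k not in('qd','tau')})
for n in('side','top'):
    c=capture(n); cv2.imwrite(f'pics/{n}0.png',c['pixels'][:,:,::-1]); print(n,c['camera_matrix'],c['distortion'],c['cam_to_world'])
E
```

```text
pics
{'clock': 0.0, 'q': array([ 1.06847513,  0.42671508,  0.0738573 ,  1.60662484, -0.03408937,
        1.1107727 , -0.06708364]), 'eef_pos': array([ 0.23307307, -0.6330607 ,  0.2386142 ]), 'eef_rot': array([-3.14033648e+00,  1.04428271e-04,  3.52804299e-01]), 'ft_force': array([0.21250149, 0.1166961 , 0.22291164]), 'moment': array([-0.01036408, -0.00535916,  0.00681492]), 'finger_force': 0.0, 'width': 0.08554286371671121}
side [[485.57857492   0.         251.94375609]
 [  0.         485.57857492 188.33727526]
 [  0.           0.           1.        ]] [-0.067066  0.        0.        0.        0.      ] [[-0.12524664 -0.86629105  0.48358359  0.93932231]
 [ 0.99211913 -0.1111254   0.05788584  0.02554428]
 [ 0.00359243  0.48702254  0.87338201  0.91515663]
 [ 0.          0.          0.          1.        ]]
top [[370.68163663   0.         258.21947489]
 [  0.         370.68163663 197.49317209]
 [  0.           0.           1.        ]] [0.01816584 0.         0.         0.         0.        ] [[ 0.00764859  0.99154488 -0.12953863  0.36921128]
 [-0.99995571  0.00687363 -0.00642849 -0.00767   ]
 [-0.00548373  0.12958206  0.99155354  0.96962492]
 [ 0.          0.          0.          1.        ]]
```

View pics/side0.png

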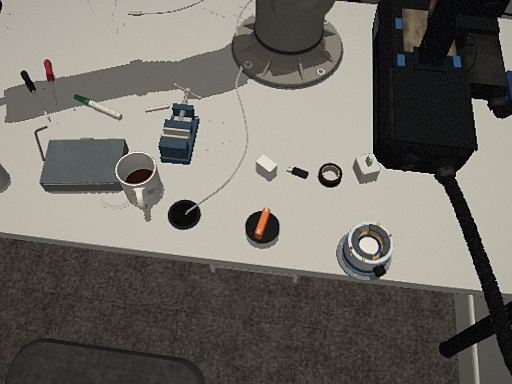

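View pics/top0.png

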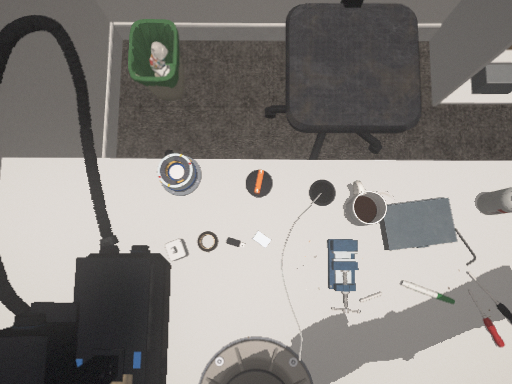

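The side view shows the cap at about (263,227) and the pot at (369,245). In the top view they are at (259,183) and (177,172). Next I'll measure the bar and zoom in on the pot rim.

```bash
cat > h.py <<'E'
from station import *
import cv2, numpy as np
def ray(c,uv):
    p=cv2.undistortPoints(np.array(uv,float).reshape(-1,1,2),c['camera_matrix'],np.array(c['distortion']))[:,0]
    T=c['cam_to_world']; d=np.c_[p[:,0],-p[:,1],-np.ones(len(p))]@T[:3,:3].T
    return T[:3,3],d
def plane(c,uv,z):
    o,d=ray(c,uv); return o+d*((z-o[2])/d[:,2])[:,None]
def tri(c1,u1,c2,u2):
    o1,d1=ray(c1,u1);o2,d2=ray(c2,u2);d1=d1[0];d2=d2[0]
    s,t=np.linalg.lstsq(np.c_[d1,-d2],o2-o1,rcond=None)[0]
    a,b=o1+s*d1,o2+t*d2
    return (a+b)/2,np.linalg.norm(a-b)
def hsv(c): return cv2.cvtColor(c['pixels'],cv2.COLOR_RGB2HSV)
def blobs(m,amin=1):
    n,l,st,ce=cv2.connectedComponentsWithStats(m.astype(np.uint8))
    return [(ce[i],st[i,4],np.argwhere(l==i)[:,::-1]) for i in range(1,n) if st[i,4]>=amin]
E
python3 - <<'E'
from h import *
C={n:capture(n) for n in('side','top')}
roi={'side':(365,244),'top':(177,173)}; cr=[];ob={}
for n,c in C.items():
    H=hsv(c).astype(int); m=(H[:,:,0]<14)&(H[:,:,1]>170)&(H[:,:,2]>120)
    b=[x for x in blobs(m,25) if abs(x[0][0]-260)<12 and abs(x[0][1]-(225 if n=='side' else 183))<20]
    for x in b:
        print(n,x[0],x[1]); r=cv2.minAreaRect(x[2].astype(np.float32)); print(r)
        p=cv2.boxPoints(r); print(plane(C[n],p,.058).round(4).tolist(), plane(C[n],[x[0]],.058).round(4))
        ob[n]=x[0]
    u,v=roi[n]; k=c['pixels'][v-38:v+38,u-38:u+38,::-1]; u2,v2=(262,225) if n=='side' else (259,183)
    k2=c['pixels'][v2-20:v2+20,u2-20:u2+20,::-1]
    cr.append(np.vstack([cv2.resize(k,(400,400),interpolation=cv2.INTER_CUBIC),cv2.resize(k2,(400,200)[::-1] ,interpolation=cv2.INTER_CUBIC) if 0 else np.hstack([cv2.resize(k2,(200,200),interpolation=cv2.INTER_CUBIC)]*2)]))
cv2.imwrite('pics/crop0.png',np.hstack(cr))
print('tri bar',tri(C['side'],[ob['side']],C['top'],[ob['top']]))
E
```

```text
side [262.21590909 220.97159091] 176
((262.16058349609375, 221.0583953857422), (7.347476005554199, 27.339445114135742), 19.98310661315918)
[[0.5611, -0.015, 0.058], [0.5037, -0.0035, 0.058], [0.5075, 0.0106, 0.058], [0.5646, -0.0012, 0.058]] [[ 0.5344 -0.0023  0.058 ]]Traceback (most recent call last):
  File "<stdin>", line 15, in <module>
KeyError: 'top'
```

View pics/crop0.png

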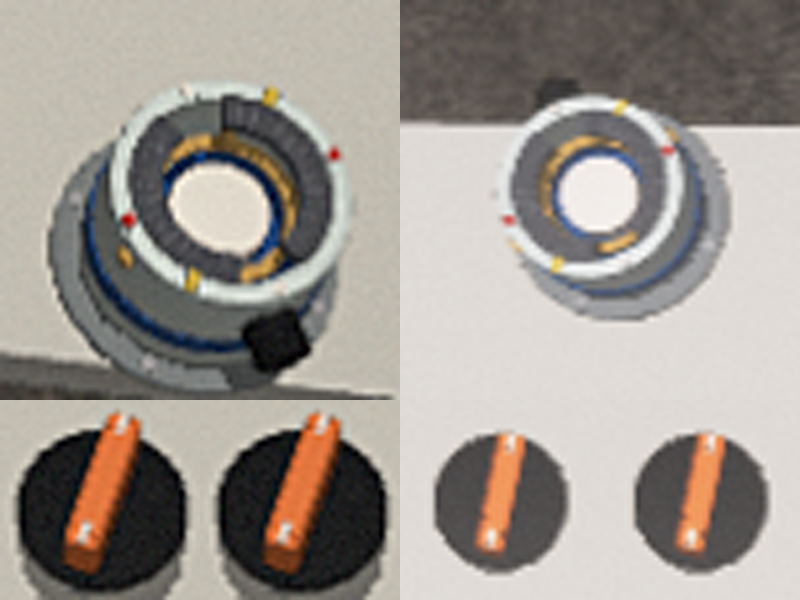

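The crop shows the cap bar cleanly in both views. Top crop: yellow marks at about (621,107) and (557,265), red dots at (667,150) and (508,220). Side crop: yellow at (271,97) and (193,280), red at (334,154) and (128,219). The spigot points away from the base, to the upper left in the top view.

```bash
python3 - <<'E'
from h import *
C={n:capture(n) for n in('side','top')}
guess={'side':((327,206),dict(y1=(271,97),y2=(193,280),r1=(334,154),r2=(128,219))),
'top':((139,135),dict(y1=(221,107),y2=(157,265),r1=(267,150),r2=(108,220)))}
P={}
for n,(o,g) in guess.items():
    I=C[n]['pixels'].astype(float)
    for k,(a,b) in g.items():
        u0,v0=np.array(o)+np.array((a,b))/(400/76)-.5
        vv,uu=np.mgrid[round(v0)-3:round(v0)+4,round(u0)-3:round(u0)+4]
        p=I[vv,uu]; w=(np.minimum(p[...,0],p[...,1])-p[...,2] if k[0]=='y' else p[...,0]-p[...,1])
        w=np.clip(w-0.4*w.max(),0,None); w[np.hypot(uu-u0,vv-v0)>3]=0
        P[n,k]=np.array([(w*uu).sum(),(w*vv).sum()])/w.sum()
    H=hsv(C[n]).astype(int); u0,v0=(262,221) if n=='side' else (259,181)
    m=(H[...,0]<16)&(H[...,1]>90)&(H[...,2]>100); yy,xx=np.indices(m.shape); m&=(np.hypot(xx-u0,yy-v0)<24)
    # top face: brighter
    pts=np.argwhere(m)[:,::-1]; V=H[...,2][m]; print(n,len(pts),np.percentile(V,[5,25,50,75,95]))
    # white lines
    w=(H[...,1]<70)&(H[...,2]>130)&(np.hypot(xx-u0,yy-v0)<15)
    for b in blobs(w,2): print(' white',b[0],b[1],plane(C[n],[b[0]],.058)[0].round(4))
    r=cv2.minAreaRect(pts.astype(np.float32));bp=plane(C[n],cv2.boxPoints(r),.058); print(' bar',r,bp.round(4)[:,:2].tolist(),bp.mean(0).round(4))
    # flange ellipse centroid (dark + bar)
    d=(H[...,2]<75 if n=='side' else H[...,2]<110)&(np.hypot(xx-u0,yy-v0)<26)
    bb=max(blobs(d,20),key=lambda b:b[1]); e=cv2.fitEllipse(cv2.convexHull(bb[2].astype(np.int32)).astype(np.float32)); print(' flange',e,plane(C[n],[e[0]],.032)[0].round(4))
for k in('y1','y2','r1','r2'):
    X,e=tri(C['side'],[P['side',k]],C['top'],[P['top',k]])
    print(k,X.round(4),'err',round(e,4),[plane(C[n],[P[n,k]],.07)[0,:2].round(4).tolist() for n in C])
for n in C:
    q={k:plane(C[n],[P[n,k]],.07)[0,:2] for k in('y1','y2','r1','r2')}
    print(n,'ctr',(q['y1']+q['y2'])/2,(q['r1']+q['r2'])/2,'yaw y',np.degrees(np.arctan2(*(q['y1']-q['y2'])[::-1])),'yaw r',np.degrees(np.arctan2(*(q['r1']-q['r2'])[::-1])),'diam',np.linalg.norm(q['y1']-q['y2']),np.linalg.norm(q['r1']-q['r2']))
E
```

```text
side 219 [109.9 162.5 223.  228.  233. ]
 white [256.01785714 210.08928571] 56 [ 0.5124 -0.0171  0.058 ]
 white [266.25  208.625] 8 [0.5067 0.0025 0.058 ]
 white [272.43478261 212.30434783] 23 [0.5132 0.0155 0.058 ]
 white [258.33333333 231.16666667] 6 [ 0.5569 -0.0072  0.058 ]
 bar ((261.5679016113281, 222.80996704101562), (7.803003787994385, 31.010211944580078), 19.653823852539062) [[0.5686, -0.0167], [0.5036, -0.0041], [0.5076, 0.011], [0.5722, -0.0021]] [ 0.538 -0.003  0.058]
 flange ((261.9566955566406, 226.9866485595703), (32.423397064208984, 34.34334945678711), 93.1942367553711) [ 0.5354 -0.0021  0.032 ]
top 139 [129.9 188.5 234.  241.  241. ]
 white [260.79020979 173.97202797] 143 [ 0.5477 -0.0077  0.058 ]
 white [256.6 190.2] 5 [0.5066 0.0024 0.058 ]
 bar ((258.51922607421875, 181.40383911132812), (6.275716781616211, 24.122285842895508), 11.309932708740234) [[0.5004, 0.0111], [0.5604, -0.0002], [0.5573, -0.0156], [0.4975, -0.0042]] [ 0.5289 -0.0022  0.058 ]
 flange ((258.60284423828125, 182.9142303466797), (26.0804500579834, 26.309703826904297), 11.679544448852539) [ 0.5294 -0.0023  0.032 ]
y1 [0.5687 0.1838 0.1686] err 0.0262 [[0.5182, 0.2199], [0.5923, 0.1923]]
y2 [ 0.5385  0.2345 -0.0567] err 0.0334 [[0.5935, 0.1925], [0.5168, 0.2196]]
r1 [0.5643 0.1939 0.1235] err 0.0692 [[0.5384, 0.2432], [0.5718, 0.1693]]
r2 [0.5487 0.213  0.0368] err 0.0761 [[0.5733, 0.1694], [0.5378, 0.2427]]
side ctr [0.55585912 0.20622587] [0.55582039 0.20632486] yaw y 160.01523124645115 yaw r 115.29832885784614 diam 0.08003835033694788 0.08158670858399128
top ctr [0.55452192 0.20597317] [0.55477426 0.2060101 ] yaw y -19.900983912136287 yaw r -65.16916555818155 diam 0.0802722674893878 0.08094172943142419
```

```bash
python3 - <<'E'
import station; print([n for n in dir(station) if n[0]!='_'], getattr(station,'finger_overhang',None))
from h import *
C={n:capture(n) for n in('side','top')}
# triangulate with the bar's near white line, and rim features matched properly
S=lambda z:None
print('bar line',tri(C['side'],[[266.25,208.625]],C['top'],[[256.6,190.2]]))
g={'side':((327,206),[(271,97),(193,280),(334,154),(128,219)]),'top':((139,135),[(157,265),(221,107),(108,220),(267,150)])}
p={n:[np.array(o)+np.array(a)/(400/76)-.5 for a in l] for n,(o,l) in g.items()}
for a,b in zip(p['side'],p['top']): print('rim',tri(C['side'],[a],C['top'],[b]))
from scipy.spatial.transform import Rotation as R
s=read_state(); T=R.from_euler('xyz',s['eef_rot']); print(T.as_matrix().round(3))
print('shift/0.4',T.inv().apply(np.array([.532,-.0023,.2])-s['eef_pos'])/.4)
E
```

```text
['Unreachable', 'capture', 'close_job', 'finger_overhang', 'read_state'] 0.008
bar line (array([0.50658829, 0.00246107, 0.05785602]), np.float64(0.0001045232518991139))
rim (array([0.51701581, 0.22044927, 0.06724968]), np.float64(0.0005773844548925592))
rim (array([0.59271854, 0.19279406, 0.06845348]), np.float64(0.000566949192037098))
rim (array([0.53792619, 0.2433657 , 0.06908595]), np.float64(0.00021924141395941843))
rim (array([0.57216025, 0.16983048, 0.06824751]), np.float64(0.0006220562924037028))
[[ 0.938  0.346 -0.   ]
 [ 0.346 -0.938  0.   ]
 [ 0.    -0.    -1.   ]]
shift/0.4 [ 1.24603807 -1.22234187  0.09830528]
```

carry_out(deltas="1 -0.98 0 0 0 -0.414 85; 1 -0.98 0 0 0 -0.414 85; 1 -0.98 0 0 0 -0.414 85; 1 -0.98 0 0 0 -0.414 85; 1 -0.98 0 0 0 -0.414 85", squeeze=30)

```text
clock: 0.9
eef_pos: [0.3408, -0.4057, 0.2396]
eef_rot: [3.141, 0.0, 1.109]
ft_force: [1.3, -0.0, -0.1]
width: 0.0847
finger_force: 0.0
```

```bash
cat > go.py <<'E'
import sys
from h import *
from scipy.spatial.transform import Rotation as R
x,y,z,yaw=map(float,sys.argv[1:5])
s=read_state(); T=R.from_euler('xyz',s['eef_rot']); G=R.from_euler('xyz',[np.pi,0,np.radians(yaw)])
print('t',s['clock'],'pos',s['eef_pos'].round(4),'rot',np.degrees(s['eef_rot']).round(2),'q',s['q'].round(2),'F',s['ft_force'].round(1),'M',s['moment'].round(2),'w',s['width'],s['finger_force'])
print('delta',(T.inv().apply(np.array([x,y,z])-s['eef_pos'])/.4).round(4),((T.inv()*G).as_rotvec()/2/np.pi).round(4))
E
python3 go.py .532 -.0023 .2 169.1
```

```text
t 0.9 pos [ 0.3408 -0.4057  0.2396] rot [1.7997e+02 2.0000e-02 6.3530e+01] q [ 0.89  0.2  -0.16  1.92  0.04  1.03  0.25] F [ 1.3 -0.  -0.1] M [-0.03 -0.06  0.04] w 0.0846946724385707 0.0
delta [ 1.1159 -0.0217  0.0984] [-0.000e+00  1.000e-04 -2.933e-01]
```

carry_out(deltas="1 -0.02 0.06 0 0 -0.293 85; 1 -0.02 0.06 0 0 -0.293 85; 1 -0.02 0.06 0 0 -0.293 85; 1 -0.02 0.06 0 0 -0.293 85; 1 -0.02 0.06 0 0 -0.293 85")

```text
clock: 1.4
eef_pos: [0.4489, -0.1808, 0.2246]
eef_rot: [3.141, 0.001, 1.859]
ft_force: [0.4, -1.2, 0.2]
width: 0.0848
finger_force: 0.0
```

```bash
python3 go.py .532 -.0023 .15 169.1
```

```text
t 1.4 pos [ 0.4489 -0.1808  0.2246] rot [1.7997e+02 4.0000e-02 1.0649e+02] q [ 0.64  0.16 -0.43  2.02  0.08  0.98  0.46] F [ 0.4 -1.2  0.2] M [-0.03 -0.07 -0.02] w 0.08478033956083383 0.0
delta [0.369  0.3257 0.1865] [ 0.000e+00  1.000e-04 -1.739e-01]
```

carry_out(deltas="0.37 0.325 0.185 0 0 -0.174 85; 0.37 0.325 0.185 0 0 -0.174 85; 0.37 0.325 0.185 0 0 -0.174 85; 0.37 0.325 0.185 0 0 -0.174 85; 0.37 0.325 0.185 0 0 -0.174 85")

```text
clock: 1.9
eef_pos: [0.5329, 0.0012, 0.1491]
eef_rot: [3.14, -0.002, 2.614]
ft_force: [-0.1, -0.2, 0.5]
width: 0.0849
finger_force: 0.0
```

```bash
python3 go.py .532 -.0023 .12 169.1
```

```text
t 1.9 pos [0.5329 0.0012 0.1491] rot [ 1.7988e+02 -1.0000e-01  1.4980e+02] q [ 0.4   0.37 -0.63  1.98  0.27  0.88  0.67] F [-0.1 -0.2  0.5] M [-0.11 -0.01 -0.03] w 0.08493747050308544 0.0
delta [-0.0026 -0.009   0.0727] [ 0.0004 -0.0002 -0.0536]
```

carry_out(deltas="-0.003 -0.009 0.06 0 0 -0.0536 85; -0.003 -0.009 0.06 0 0 -0.0536 85; -0.003 -0.009 0.06 0 0 -0.0536 85; -0.003 -0.009 0.06 0 0 -0.0536 85; -0.003 -0.009 0.06 0 0 -0.0536 85")

```text
clock: 2.4
eef_pos: [0.5314, -0.0081, 0.1265]
eef_rot: [3.142, 0.0, 2.938]
ft_force: [-0.9, 0.8, 0.3]
width: 0.0853
finger_force: 0.0
```

```bash
python3 go.py .532 -.0023 .043 169.1; python3 - <<'E'
from h import *
a=[capture(n)['pixels'][v-60:v+60,u-60:u+60,::-1] for n,u,v in(('side',262,215),('top',259,183))]
cv2.imwrite('pics/g1.png',np.hstack([cv2.resize(k,(400,400)) for k in a]))
E
```

```text
t 2.4 pos [ 0.5314 -0.0081  0.1265] rot [1.8000e+02 1.0000e-02 1.6831e+02] q [ 0.45  0.41 -0.68  2.    0.34  0.85  0.96] F [-0.9  0.8  0.3] M [-0.01 -0.04  0.01] w 0.08526700161922074 0.0
delta [0.0015 0.0145 0.2087] [ 0.      0.     -0.0022]
```

View pics/g1.png

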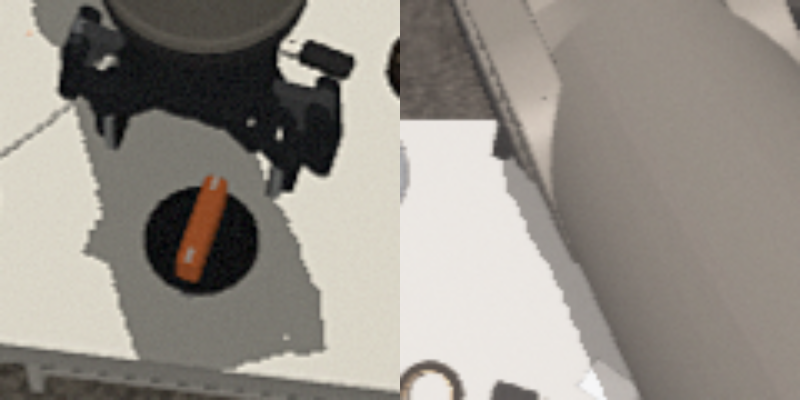

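The side crop shows the open fingers straddling the orange bar (bar around (200,230)). The arm hides it from the top camera. I'll correct the small offset and descend.

carry_out(deltas="0.0015 0.0145 0.05 0 0 -0.002 85; 0.0015 0.0145 0.10 0 0 -0.002 85; 0.0015 0.0145 0.14 0 0 -0.002 85; 0.0015 0.0145 0.14 0 0 -0.002 85; 0.0015 0.0145 0.14 0 0 -0.002 85")

```text
clock: 3.0
eef_pos: [0.5319, -0.002, 0.0706]
eef_rot: [3.141, -0.0, 2.952]
ft_force: [-0.0, -0.8, -0.8]
width: 0.0852
finger_force: 0.0
```

```bash
python3 go.py .532 -.0023 .044 169.1
```

```text
t 3.0 pos [ 0.5319 -0.002   0.0706] rot [ 1.7999e+02 -2.0000e-02  1.6914e+02] q [ 0.4   0.49 -0.63  2.03  0.42  0.75  0.89] F [-0.  -0.8 -0.8] M [ 0.01 -0.04  0.  ] w 0.0851622318265824 0.0
delta [-0.0003 -0.0006  0.0664] [ 0.     -0.0001  0.0001]
```

Aligned. Next I descend to 0.044 and close.

carry_out(deltas="0 0 0.03 0 0 0 85; 0 0 0.055 0 0 0 85; 0 0 0.066 0 0 0 60; 0 0 0.066 0 0 0 40; 0 0 0.066 0 0 0 30")

```text
clock: 3.5
eef_pos: [0.5319, -0.0021, 0.044]
eef_rot: [3.141, -0.0, 2.952]
ft_force: [-0.2, 0.7, 0.5]
width: 0.0433
finger_force: 0.0
```

carry_out(deltas="0 0 0 0 0 0 24; 0 0 0 0 0 0 18; 0 0 0 0 0 0 13; 0 0 0 0 0 0 10; 0 0 0 0 0 0 5", squeeze=40)

```text
clock: 4.0
eef_pos: [0.532, -0.0022, 0.0442]
eef_rot: [-3.142, 0.0, 2.952]
ft_force: [-1.4, -0.9, 5.3]
width: 0.0131
finger_force: 39.2
```

carry_out(deltas="0 0 0 0 0 0 5; 0 0 0 0 0 0 5; 0 0 0 0 0 0 5", squeeze=60)

```text
clock: 4.3
eef_pos: [0.532, -0.0022, 0.0443]
eef_rot: [-3.141, 0.0, 2.952]
ft_force: [-1.5, -1.3, 5.9]
width: 0.0129
finger_force: 59.8
```

```bash
python3 go.py .532 -.0023 .17 205
```

```text
t 4.3 pos [ 0.532  -0.0022  0.0443] rot [-1.7999e+02  2.0000e-02  1.6914e+02] q [ 0.38  0.53 -0.61  2.04  0.46  0.7   0.85] F [-1.5 -1.3  5.9] M [-0.19  0.4  -0.04] w 0.012861077251541533 59.812477827072144
delta [-1.000e-04 -2.000e-04 -3.144e-01] [-0.      0.     -0.0996]
```

carry_out(deltas="0 0 -0.03 0 0 0 5; 0 0 -0.1 0 0 0 5; 0 0 -0.2 0 0 0 5; 0 0 -0.3 0 0 0 5; 0 0 -0.3 0 0 0 5")

```text
clock: 4.8
eef_pos: [0.5343, -0.0016, 0.1693]
eef_rot: [3.141, 0.007, 2.952]
ft_force: [0.4, 0.2, -1.2]
width: 0.0131
finger_force: 58.8
```

```bash
python3 go.py .555 .2064 .16 205; python3 - <<'E'
from h import *
a=[capture(n)['pixels'][v-75:v+75,u-100:u+100,::-1] for n,u,v in(('side',262,215),)]
cv2.imwrite('pics/g2.png',np.hstack([cv2.resize(k,(600,450)) for k in a]))
E
```

```text
t 4.8 pos [ 0.5343 -0.0016  0.1693] rot [179.94   0.41 169.15] q [ 0.48  0.35 -0.72  1.96  0.29  0.92  1.  ] F [ 0.4  0.2 -1.2] M [ 0.04 -0.04  0.02] w 0.0130980903267888 58.752352595329285
delta [0.0471 0.5205 0.0234] [-0.0002  0.0011 -0.0996]
```

View pics/g2.png

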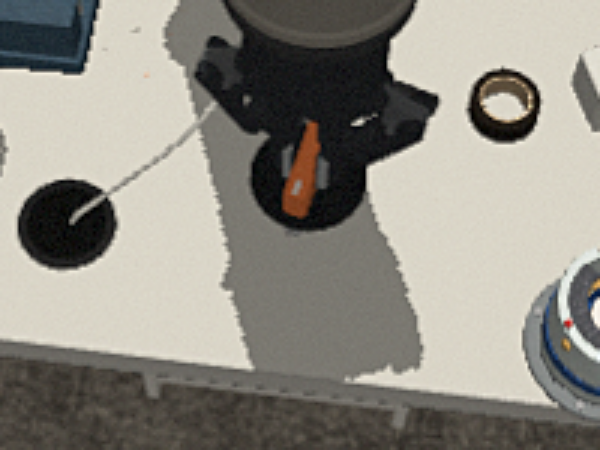

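The cap is held level with the bar between the pads at about (300,175) in the crop. The pot's left part is visible at lower right. Next I carry the cap to above the pot.

carry_out(deltas="0.047 0.52 0.02 0 0.001 -0.0996 5; 0.047 0.52 0.02 0 0.001 -0.0996 5; 0.047 0.52 0.02 0 0.001 -0.0996 5; 0.047 0.52 0.02 0 0.001 -0.0996 5; 0.047 0.52 0.02 0 0.001 -0.0996 5")

```text
clock: 5.35
eef_pos: [0.5511, 0.2121, 0.1554]
eef_rot: [3.136, -0.006, -2.693]
ft_force: [0.2, -0.0, -1.6]
width: 0.0128
finger_force: 59.0
```

carry_out(deltas="0 0 0 0 0 0 5; 0 0 0 0 0 0 5")

```text
clock: 5.55
eef_pos: [0.5522, 0.2047, 0.1551]
eef_rot: [3.14, -0.008, -2.707]
ft_force: [0.2, -0.8, -2.4]
width: 0.013
finger_force: 59.0
```

```bash
python3 go.py .555 .2064 .135 205; python3 - <<'E'
from h import *
a=[capture(n)['pixels'][v-75:v+75,u-75:u+75,::-1] for n,u,v in(('side',360,235),('top',177,173))]
cv2.imwrite('pics/g3.png',np.hstack([cv2.resize(k,(400,400),interpolation=cv2.INTER_CUBIC) for k in a]))
E
```

```text
t 5.55 pos [0.5522 0.2047 0.1551] rot [ 179.9    -0.43 -155.08] q [ 0.19  0.51 -0.85  1.84  0.45  1.01  1.16] F [ 0.2 -0.8 -2.4] M [-0.04  0.02 -0.02] w 0.01300146287834609 59.00431931018829
delta [-0.0086  0.0008  0.0503] [ 0.0003 -0.0012 -0.0002]
```

View pics/g3.png

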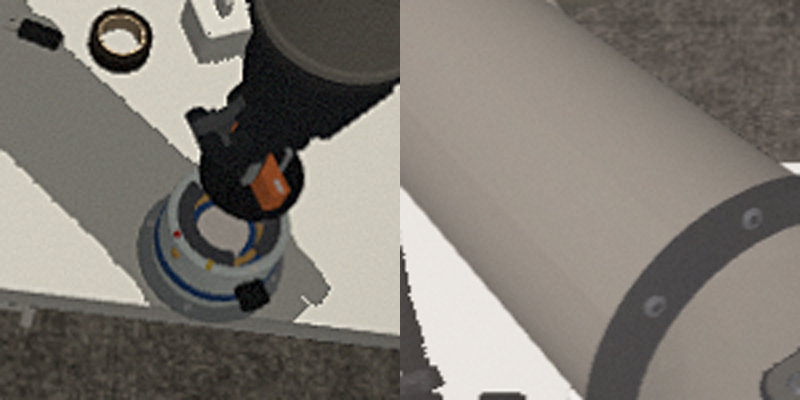

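The side crop shows the held cap at about (260,180), above and behind the pot mouth, which agrees with the hover height. The bar points along the slot/spigot line. I'll correct position and tilt and lower to just above the rim.

carry_out(deltas="-0.0086 0.001 0.02 0.0003 -0.0012 0 5; -0.0086 0.001 0.05 0.0003 -0.0012 0 5; -0.0086 0.001 0.075 0.0003 -0.0012 0 5; -0.0086 0.001 0.075 0.0003 -0.0012 0 5; -0.0086 0.001 0.075 0.0003 -0.0012 0 5")

```text
clock: 6.15
eef_pos: [0.5551, 0.2074, 0.1255]
eef_rot: [3.141, 0.001, -2.705]
ft_force: [-0.3, 0.4, -1.9]
width: 0.0127
finger_force: 59.0
```

```bash
python3 go.py .555 .2064 .115 205; python3 - <<'E'
from h import *
c=capture('side'); H=hsv(c).astype(int); m=(H[...,0]<14)&(H[...,1]>140)&(H[...,2]>70); m[:,:340]=0;m[:,400:]=0;m[:200]=0;m[265:]=0
for b in blobs(m,10): print(b[0],b[1],cv2.minAreaRect(b[2].astype(np.float32)))
k=c['pixels'][190:265,320:420,::-1]; cv2.imwrite('pics/g4.png',cv2.resize(k,(800,600),interpolation=cv2.INTER_CUBIC))
E
```

```text
t 6.15 pos [0.5551 0.2074 0.1255] rot [ 1.7998e+02  5.0000e-02 -1.5500e+02] q [ 0.17  0.55 -0.83  1.86  0.49  0.95  1.13] F [-0.3  0.4 -1.9] M [0.01 0.   0.02] w 0.012672198951717561 58.990434408187866
delta [ 0.0014 -0.0022  0.0264] [0.0001 0.0001 0.    ]
[383.41614907 237.48447205] 161 ((382.9000549316406, 236.8000030517578), (18.335756301879883, 11.62755298614502), 63.43495178222656)
```

View pics/g4.png

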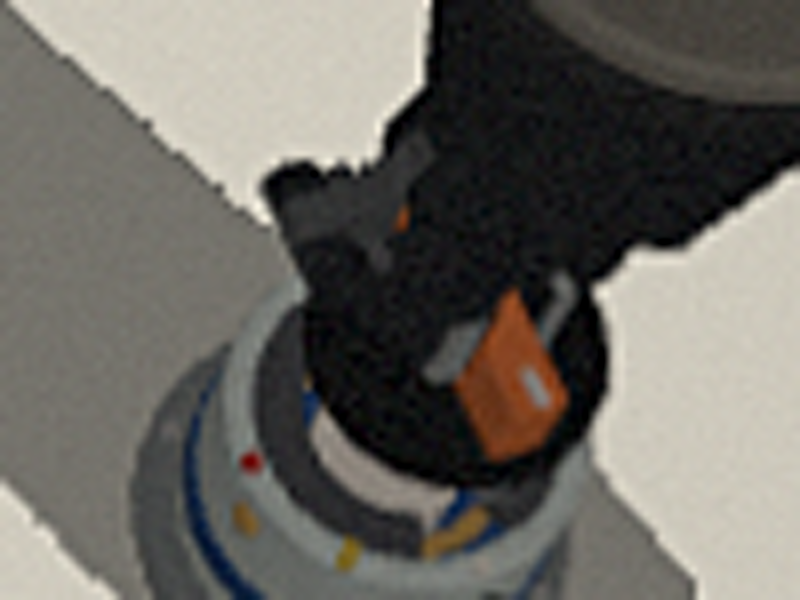

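The picture shows the cap just above the mouth with its bar end at the slot. The white line on the bar is at about (387,238.5) in the full image, so I'll use it to check the cap's place in the hand.

```bash
python3 - <<'E'
from h import *
c=capture('side'); I=c['pixels'].astype(float)
vv,uu=np.mgrid[235:243,383:391]; w=I[vv,uu,2]; w=np.clip(w-(w.min()+w.max())/2,0,None); p=[(w*uu).sum()/w.sum(),(w*vv).sum()/w.sum()]
s=read_state(); z=s['eef_pos'][2]-.0443+.058; X=plane(c,[p],z)[0]; d=X[:2]-s['eef_pos'][:2]; a=np.radians(25)
print(p,X,d@[np.cos(a),np.sin(a)],d@[-np.sin(a),np.cos(a)])
E
```

```text
[np.float64(386.7463768115942), np.float64(238.07487922705315)] [0.57855916 0.21936087 0.13987423] 0.025901715391188174 0.0008894217008557411
```

carry_out(deltas="0.001 -0.003 0.01 0 0 0 5; 0.001 -0.003 0.02 0 0 0 5; 0.001 -0.003 0.03 0 0 0 5; 0.001 -0.003 0.04 0 0 0 5; 0.001 -0.003 0.044 0 0 0 5")

```text
clock: 6.75
eef_pos: [0.5553, 0.2061, 0.1078]
eef_rot: [3.141, 0.001, -2.705]
ft_force: [-0.8, 1.0, -2.5]
width: 0.0127
finger_force: 59.0
```

```bash
python3 go.py .5553 .2063 .098 205
```

```text
t 6.75 pos [0.5553 0.2061 0.1078] rot [ 1.7999e+02  6.0000e-02 -1.5500e+02] q [ 0.16  0.57 -0.81  1.87  0.51  0.92  1.11] F [-0.8  1.  -2.5] M [ 0.05  0.   -0.04] w 0.012683586671820752 58.991546630859375
delta [-0.0001  0.0004  0.0245] [0.     0.0002 0.    ]
```

No contact so far, and the plug is in the bore. I continue through the slots.

carry_out(deltas="0 0 0.006 0 0 0 5; 0 0 0.012 0 0 0 5; 0 0 0.018 0 0 0 5; 0 0 0.022 0 0 0 5; 0 0 0.025 0 0 0 5")

```text
clock: 7.25
eef_pos: [0.5555, 0.2062, 0.0982]
eef_rot: [3.142, 0.002, -2.705]
ft_force: [0.6, -0.8, -1.9]
width: 0.013
finger_force: 59.0
```

```bash
python3 go.py .5553 .2063 .0903 205
```

```text
t 7.25 pos [0.5555 0.2062 0.0982] rot [ 1.80e+02  9.00e-02 -1.55e+02] q [ 0.15  0.58 -0.8   1.88  0.53  0.91  1.1 ] F [ 0.6 -0.8 -1.9] M [-0.03  0.02  0.03] w 0.012984563815199713 58.99130880832672
delta [0.0004 0.0005 0.0198] [0.     0.0003 0.    ]
```

carry_out(deltas="0 0 0.004 0 0 0 5; 0 0 0.008 0 0 0 5; 0 0 0.012 0 0 0 5; 0 0 0.015 0 0 0 5; 0 0 0.016 0 0 0 5")

```text
clock: 7.75
eef_pos: [0.5556, 0.2063, 0.092]
eef_rot: [-3.142, 0.002, -2.705]
ft_force: [-1.0, -0.8, 1.5]
width: 0.0125
finger_force: 59.5
```

carry_out(deltas="0 0 0.001 0 0 0 5; 0 0 0.002 0 0 0 5; 0 0 0.003 0 0 0 5; 0 0 0.003 0 0 0 5; 0 0 0.003 0 0 0 5")

```text
clock: 8.25
eef_pos: [0.5556, 0.2063, 0.0909]
eef_rot: [3.142, 0.002, -2.705]
ft_force: [-1.1, -0.5, 3.4]
width: 0.0122
finger_force: 59.7
```

```bash
python3 go.py .5553 .2063 .0903 205
```

```text
t 8.25 pos [0.5556 0.2063 0.0909] rot [ 1.80e+02  1.10e-01 -1.55e+02] q [ 0.14  0.59 -0.8   1.88  0.54  0.9   1.09] F [-1.1 -0.5  3.4] M [-0.12  0.12  0.  ] w 0.012150089647589478 59.6878445148468
delta [0.0007 0.0004 0.0014] [ 0.      0.0003 -0.    ]
```

carry_out(deltas="0 0 0.001 0 0 0 5; 0 0 0.002 0 0 0 5; 0 0 0.002 0 0 0 5; 0 0 0.002 0 0 0 5")

```text
clock: 8.65
eef_pos: [0.5556, 0.2063, 0.0903]
eef_rot: [-3.141, 0.002, -2.705]
ft_force: [-2.5, -1.1, 8.4]
width: 0.0127
finger_force: 60.6
```

carry_out(deltas="0 0 0.001 0 0 0 5; 0 0 0.001 0 0 0 5; 0 0 0.001 0 0 0 5")

```text
clock: 8.95
eef_pos: [0.5556, 0.2062, 0.0903]
eef_rot: [-3.141, 0.002, -2.705]
ft_force: [-5.0, -2.7, 16.6]
width: 0.0126
finger_force: 61.6
```

```bash
python3 go.py .5556 .2063 .0903 190
```

```text
t 8.95 pos [0.5556 0.2062 0.0903] rot [-1.7997e+02  1.1000e-01 -1.5501e+02] q [ 0.14  0.59 -0.8   1.88  0.54  0.89  1.09] F [-5.  -2.7 16.6] M [-0.67  1.13  0.06] w 0.012623831642798459 61.626598834991455
delta [ 0.      0.0002 -0.0001] [-0.      0.0003  0.0417]
```

It stops hard at TCP z = 0.0903, which is fully down. I'll ease the push slightly, firm the grip, and twist in checked steps.

carry_out(deltas="0 0 -0.0008 0 0 0 5; 0 0 -0.0008 0 0 0.008 5; 0 0 -0.0008 0 0 0.017 5; 0 0 -0.0008 0 0 0.025 5; 0 0 -0.0008 0 0 0.033 5", squeeze=90)

```text
clock: 9.45
eef_pos: [0.5561, 0.2061, 0.0904]
eef_rot: [3.142, 0.003, -2.915]
ft_force: [0.1, -3.0, 10.1]
width: 0.0122
finger_force: 88.2
```

```bash
python3 go.py .5556 .2063 .0903 160
```

```text
t 9.45 pos [0.5561 0.2061 0.0904] rot [ 1.8000e+02  1.5000e-01 -1.6701e+02] q [ 0.11  0.58 -0.75  1.88  0.5   0.88  0.91] F [ 0.1 -3.  10.1] M [-0.7   0.03  0.22] w 0.012239399555319457 88.24065685272217
delta [0.0011 0.0007 0.0002] [0.0001 0.0004 0.0916]
```

carry_out(deltas="0.0005 0.0004 0 0 0.0003 0.01 5; 0.0005 0.0004 0 0 0.0003 0.02 5; 0.001 0.0006 0 0 0.0003 0.03 5; 0.001 0.0006 0 0 0.0003 0.04 5; 0.001 0.0006 0 0 0.0003 0.05 5")

```text
clock: 9.95
eef_pos: [0.5558, 0.2055, 0.0904]
eef_rot: [-3.141, 0.001, 3.053]
ft_force: [-0.2, -6.4, 11.3]
width: 0.0122
finger_force: 88.4
```

```bash
python3 go.py .5556 .2063 .0903 160
```

```text
t 9.95 pos [0.5558 0.2055 0.0904] rot [-1.7998e+02  5.0000e-02  1.7494e+02] q [ 0.06  0.55 -0.68  1.88  0.45  0.86  0.64] F [-0.2 -6.4 11.3] M [-1.4  -0.07  0.22] w 0.012207205128175623 88.4214448928833
delta [0.0008 0.0019 0.0002] [-0.      0.0001  0.0415]
```

carry_out(deltas="0 -0.0015 0 0 0 0.01 5; 0 -0.0015 0 0 0 0.02 5; 0 -0.0015 0 0 0 0.03 5; 0 -0.0015 0 0 0 0.0415 5; 0 -0.0015 0 0 0 0.0415 5")

```text
clock: 10.45
eef_pos: [0.5557, 0.2052, 0.0904]
eef_rot: [3.141, 0.001, 2.792]
ft_force: [0.8, -5.9, 9.8]
width: 0.0124
finger_force: 88.3
```

```bash
python3 go.py .5558 .2055 .0903 160; python3 - <<'E'
from h import *
c=capture('side'); k=c['pixels'][190:280,310:430,::-1]; cv2.imwrite('pics/g5.png',cv2.resize(k,(800,600),interpolation=cv2.INTER_CUBIC))
E
```

```text
t 10.45 pos [0.5557 0.2052 0.0904] rot [1.7999e+02 5.0000e-02 1.5999e+02] q [ 0.02  0.54 -0.62  1.89  0.41  0.84  0.41] F [ 0.8 -5.9  9.8] M [-1.01 -0.11  0.03] w 0.012390474761859484 88.25871706008911
delta [0.     0.0009 0.0001] [ 0.      0.0001 -0.    ]
```

View pics/g5.png

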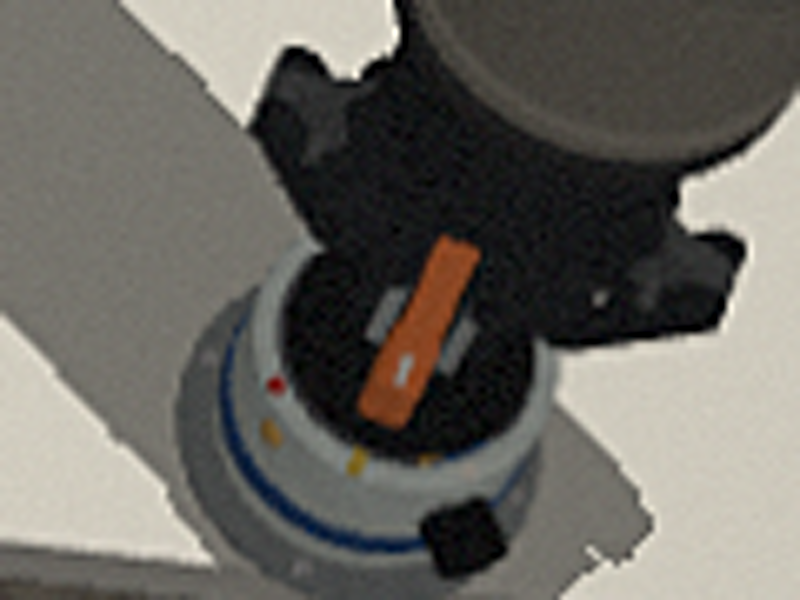

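The picture shows the bar seated and pointing toward the near yellow mark at crop (357,462). Its white line is at about (403,370). I'll check the cap's real yaw for slip in the grip.

```bash
python3 - <<'E'
from h import *
c=capture('side'); I=c['pixels'].astype(float)
vv,uu=np.mgrid[241:251,366:376]; w=I[vv,uu,2]; w=np.clip(w-(w.min()+w.max())/2,0,None); p=[(w*uu).sum()/w.sum(),(w*vv).sum()/w.sum()]
X=plane(c,[p],.104)[0]
for ctr in([.5557,.2052],[.5555,.2062]): d=X[:2]-ctr; print(p,X,np.hypot(*d),np.degrees(np.arctan2(d[1],d[0])))
# yaw from bar edges: fit left/right orange edges on the top face per row
H=hsv(c).astype(int); m=(H[...,0]<16)&(H[...,1]>120)&(H[...,2]>90)
L=[];Rr=[]
for v in range(229,247):
    u=np.where(m[v,355:385])[0]+355
    if len(u)>2: L.append((u[0],v)); Rr.append((u[-1],v))
for e in(L,Rr):
    P=plane(c,e,.104)[:,:2]; f=cv2.fitLine(P.astype(np.float32),cv2.DIST_HUBER,0,.001,.001).ravel(); print('edge yaw',np.degrees(np.arctan2(f[1],f[0])),len(P))
E
```

```text
[np.float64(370.1281337047354), np.float64(245.00557103064068)] [0.57928533 0.1981512  0.104     ] 0.024616121436561087 -16.639491537500103
[np.float64(370.1281337047354), np.float64(245.00557103064068)] [0.57928533 0.1981512  0.104     ] 0.02511026010532794 -18.6954760690499
edge yaw -24.614876 18
edge yaw -19.145298 18
```

carry_out(deltas="0 -0.001 0 0 0 0.003 5; 0 -0.001 0 0 0 0.003 5; 0 -0.001 0 0 0 0.003 5; 0 -0.001 0 0 0 0.003 5; 0 -0.001 0 0 0 0.003 5")

```text
clock: 11.05
eef_pos: [0.5556, 0.2051, 0.0903]
eef_rot: [3.141, 0.001, 2.776]
ft_force: [1.1, -3.1, 8.9]
width: 0.0121
finger_force: 88.3
```

```bash
python3 go.py .5558 .2055 .0903 160
```

```text
t 11.05 pos [0.5556 0.2051 0.0903] rot [1.7996e+02 4.0000e-02 1.5908e+02] q [ 0.01  0.54 -0.61  1.89  0.41  0.84  0.4 ] F [ 1.1 -3.1  8.9] M [-0.75 -0.23  0.09] w 0.012072155647621787 88.25488328933716
delta [-0.0001  0.0012  0.0001] [ 0.0001  0.0001 -0.0026]
```

It's steady: fully down, about 46° turned, and firmly held. Handing in.

```bash
python3 -c "
from station import *
print(close_job())"
```

```text
the job is handed in; nothing more can be done
None
```

I fitted the cap fully down on the pot, twisted it about 46° clockwise to the yellow half-way marks (camera check of the bar good to a few degrees), and handed it in at about 11 s, still gripped; the hand-in gave no verdict.

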